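# Close up the microscope accessory chest

### The job

Shut the microscope accessory chest against dust, only by pushing with the fingertips: push both open drawers gently and fully home, and only then swing the upright lid over and press it down gently until it is fully shut. Do not grasp or lift anything, do not open the lid or the drawers any further, and leave the lens in the chest and the lens barrel, eyepiece and dish beside it where they stand.

Things in the scene. Friction and masses are not known exactly. Their poses are not given: they have to be found in the camera images.
- chest: Grey metal chest, fixed. Origin at the centre of its underside; x points from its front (drawers, towards the robot) to its back, y to its left seen from the robot, z up. Case 170 (x) by 280 (y) mm, open top rim 100 mm above the bench. On top a lens well, floor at 76 mm, inside 158 by 268 mm; below it two drawers side by side, their black fronts outside the case.
- drawer_left (a joint): Opening of the drawer on the +y side of the chest, m: 0 fully home at a hard stop, 0.10 fully out; starts 0.025 to 0.06. Slides along the chest's x (closes towards +x), takes about 2 N to move and stays where it is left.
- drawer_right (a joint): Opening of the drawer on the -y side of the chest, the same kind and values as drawer_left.
- drawer_left_face (a point): Centre of the outer (robot-side) face of the left drawer's black front, moves with it, 52 mm above the bench; when home it lies 95 mm in front of the chest's origin. The front is flat, 130 mm wide (y), 13 to 91 mm above the bench; only a steel finger ledge, 90 mm wide, at 15 to 20 mm height, stands 12 mm out. Push it anywhere from 25 to 90 mm high.
- drawer_right_face (a point): The same point on the right drawer.
- lid (a joint): Opening angle of the lid, rad: 0 fully shut at a hard stop, 1.57 upright, 1.7 at most; starts at 1.3 to 1.5, nearly upright, leaning towards the robot. A stiff friction hinge (about 0.45 N m) holds it at any angle, so it does not fall: it must be pushed all the way, with about 2 to 5 N at lid_push.
- lid_hinge (a point): Middle of the lid's hinge line, which runs along the chest's y on the back rim: 85 mm behind the chest's origin, 100 mm above the bench. Does not move.
- lid_push (a point): On the middle of the lid's flat outer face (top when shut, away from the robot when open): 140 mm from the hinge line along the lid, 30 mm out along the face's normal. Site axes turn with the lid: x towards the hinge, z out of the face. Grey hollow tray 280 mm wide, 30 mm deep; its front edge (top when open) is 43 mm beyond this point; a skirt there hangs 15 mm below the rim when shut.
- lens: Loose steel lens, 29 mm diameter, 34 mm tall, standing in a 10 mm high ring in the well, 60 mm left of and 20 mm behind the chest's origin; the shut lid clears it. Origin at its underside. Bystander.
- barrel: Loose steel lens barrel, 28 mm diameter, 46 mm tall, standing on the bench beside the chest. Origin at its underside. Bystander.
- eyepiece: Loose black eyepiece, 33 mm diameter, 50 mm tall, standing on the bench beside the chest. Origin at its underside. Bystander.
- dish: White glazed dish, 90 mm diameter, 18 mm tall, on the bench beside the chest. Origin at its underside. Bystander.

How it is judged:
By the outcome, as a careful person would: the job done as asked, in the order asked, and still so for the second after the job is handed in, with the robot touching nothing.
It also fails if it takes over 61 s, if anything falls off the work surface, if the arm or the gripper's body presses on something with over 40 N, if the wrist force passes 120 N, or if a joint passes its speed limit or range.

### The arm

A 6-joint arm with a two-finger parallel gripper is mounted at the origin on the work surface. World frame = base frame: x ahead of the robot, y to its left, z up, the work surface at z = 0. Lengths are in mm, angles in rad, forces in N, time in s.
With the tool pointing down it reaches from about 275 to 750 mm from the base axis. Payload 10.2 kg.
Tool frame: the origin (TCP) lies midway between the tips of the shut fingers; the grasp point (between the pads) lies 19 mm behind it (ctrl.pinch_z is the distance from the TCP to the grasp point, in mm); x points along the fingers, z is the direction in which the jaws open and shut, and the axes are right-handed (so a half turn about x gives the same grasp; the last joint's range is limited). The gripper opens to 85 mm and grips with 20 to 120 N. Pads are 22 mm wide; open, the fingers measure 114 mm over their backs; the gripper's body (76 mm by 85 mm) begins 54 mm behind the grasp point. The pads swing forward as they close: fully open they stand 13 mm farther back than shut.
Start: joints at [0.907, 0.313, 1.498, -0, 1.331, -0.223], TCP at [224.011, 474.816, 231.294] pointing down, gripper open.
Joint ranges: [-2.94, 2.94], [-0.97, 2.17], [0.19, 2.56], [-1.23, 4.37], [0.02, 3.11], [-2.88, 2.88]. Speed limits (rad/s): [2.39, 2.39, 3.01, 3.14, 3.14, 3.14].

### API

Orientations are given as a unit quaternion [w, x, y, z].
In Python, from rig import ctrl, capture, workorder, nets gives the robot as it stands. The module is installed in compiled form; this text tells all that it offers.
- The arm moves only by the tool send_rows, never from a script. Its argument "rows" is text: rows parted by semicolons, each of 5 numbers parted by spaces: the opening, from 0 (shut) to 1 (fully open), then the shift along the tool's x, y, z in cm, then the turn about the tool's x in units of 5 degrees (1.0 is 5 degrees). In form: grip x y z yaw; .... A call has 1 to 12 rows; each row is the pose to reach, as a shift and turn from the pose commanded when the call began, along the tool's axes at that moment; what a row does not reach only later rows make up. A row lasts 1/10 s, in which the tool goes at most 50 mm and 8.59 degrees, less where a joint would pass 70% of its speed; a pose out of reach is approached as far as the arm can. A call with a gripper value outside its range is refused whole. The fingers move at their own pace and stop on an object; "grip_force" is the grip in N (left out, the last holds). Time passes only in rows, so rows that repeat a pose let the fingers close. It gives the time, the measured TCP pose, the force and the opening at its end, in the units of the state.
- ctrl.sense(): the state, without advancing time (a new reading comes with each control period).
- capture(name): name is "scene" or "side" or "wrist"; returns a dict with "pixels" (400x640x3 uint8, red, green, blue), "intrinsics" (3x3 intrinsics, pixels), "view" (4x4, takes a point from world to camera coordinates); the wrist camera has in their place "mount" (4x4, takes a point from camera to tool coordinates, whose origin is the TCP and whose axes are the tool frame's). Camera axes: x right, y down, z forward; pixel columns grow to the right and rows downward; lengths in mm; the calibration is good to about 2 mm. A picture is of the moment at which its call begins: read the wrist's pose just before it. There is no depth.
- workorder.finish_job(): hands the job in, once; it reports no verdict.
Trained networks look in a picture, given as the dict that the camera call returned (one of the last four; its "shot" number tells which), for a name from the list of things; names that differ only in an ending like _2 or _b are one class to them, and where a whole thing is asked for, a point or a joint stands for the part that bears it (a point fixed in the world has none). Each returns a list of dicts, best first, with "confidence" (0 to 1); they miss things now and then, are a little off and sometimes report something else, mostly with a low value. They report only what shows in the picture. A call takes as long as a camera call.
- nets.boxes_of(picture, target): "location" ([x, y, z] in mm, in world coordinates, good to about 4 mm: the middle of the surface that is visible of it).
- nets.spot_point(picture, target): "location" ([x, y, z] in mm, in world coordinates, good to about 4 mm: a listed point, or the origin of a listed thing).
The state is a dict: "time_s": time; "joints": joint angles; "dq": joint speeds; "tau": joint torques, N m; "eef_pos": TCP position; "ee_rot": TCP orientation; "force": force on the tool from outside, world axes, zero at the start; "wrist_torque": the same for the moment, N m; "grip_width": opening from 0.0 (shut) to 1.0 (fully open).
Only numpy, scipy, OpenCV 4.12 (cv2) and the standard library are available. Lean on these libraries where they do the work, as an engineer would, in place of code of your own. Each camera call takes 0.05 s, during which the arm holds its last target.

## Working session

There is one attempt and no reset: what is moved stays moved. The work goes in short steps, Python scripts to look and compute and a tool call to move; the robot and the scene stay as the last step left them, time stands still between calls to the robot, and variables do not carry over. Pictures are saved under pics/ and viewed, and the job is handed in when it is done.

Besides the shell and the picture viewer there is one more tool, called after "Request:" as a command line: name --argument value ..., lists and objects as JSON in quotes. send_rows: Moves the arm, as the interface text tells. Its arguments: {"type":"object","properties":{"rows":{"type":"string"},"grip_force":{"type":"number"}},"required":["rows"]}

```bash
mkdir -p pics; cat > h.py <<'E'
from rig import ctrl, capture, workorder, nets
import numpy as np, cv2
from scipy.spatial.transform import Rotation as R
def rot(q): return R.from_quat([q[1],q[2],q[3],q[0]]).as_matrix()
def st():
    s=ctrl.sense(); print(round(s['time_s'],2),np.round(s['eef_pos'],1),'F',np.round(s['force'],1),'g',round(s['grip_width'],2),'q',np.round(s['joints'],2)); print(np.round(rot(s['ee_rot']),3)); return s
def save(p,n): cv2.imwrite('pics/'+n,cv2.cvtColor(p['pixels'],cv2.COLOR_RGB2BGR))
E
python3 - <<'E'
from h import *
s=st()
for n in ['scene','side']:
    p=capture(n); save(p,n+'0.png')
    for t in ['chest','drawer_left_face','drawer_right_face','lid_hinge','lid_push','lens','barrel','eyepiece','dish']:
        r=nets.spot_point(p,t)
        print(n,t,[(np.round(a['location'],0).tolist(),round(a['confidence'],2)) for a in r[:2]])
st()
E
```

```text
0.0 [223.8 474.6 230.7] F [ 0.4 -0.5 -0.2] g 1.0 q [ 0.91  0.31  1.5  -0.    1.33 -0.22]
[[-0.001 -0.904  0.427]
 [-0.001  0.427  0.904]
 [-1.     0.    -0.001]]
scene chest [([584.0, -9.0, 1.0], 0.64)]
scene drawer_left_face [([457.0, 62.0, 53.0], 0.96)]
scene drawer_right_face [([446.0, -78.0, 53.0], 0.68), ([582.0, -9.0, 4.0], 0.66)]
scene lid_hinge [([672.0, -10.0, 103.0], 0.62)]
scene lid_push []
scene lens [([610.0, 55.0, 78.0], 0.41)]
scene barrel [([544.0, -232.0, -2.0], 0.7)]
scene eyepiece [([484.0, 230.0, 0.0], 0.7), ([446.0, -76.0, 55.0], 0.61)]
scene dish [([632.0, 257.0, 4.0], 0.79)]
side chest [([589.0, -12.0, 3.0], 0.77)]
side drawer_left_face [([460.0, 57.0, 49.0], 0.88)]
side drawer_right_face [([443.0, -81.0, 52.0], 0.89)]
side lid_hinge [([674.0, -7.0, 98.0], 0.76)]
side lid_push []
side lens [([605.0, 54.0, 78.0], 0.63)]
side barrel [([544.0, -230.0, -1.0], 0.72)]
side eyepiece [([485.0, 226.0, 1.0], 0.63), ([460.0, 58.0, 51.0], 0.2)]
side dish [([634.0, 258.0, -1.0], 0.65)]
1.0 [224.  474.8 231.3] F [-0.1 -0.4 -0.1] g 1.0 q [ 0.91  0.31  1.5   0.    1.33 -0.22]
[[ 0.    -0.904  0.427]
 [ 0.     0.427  0.904]
 [-1.     0.     0.   ]]
```

View pics/scene0.png

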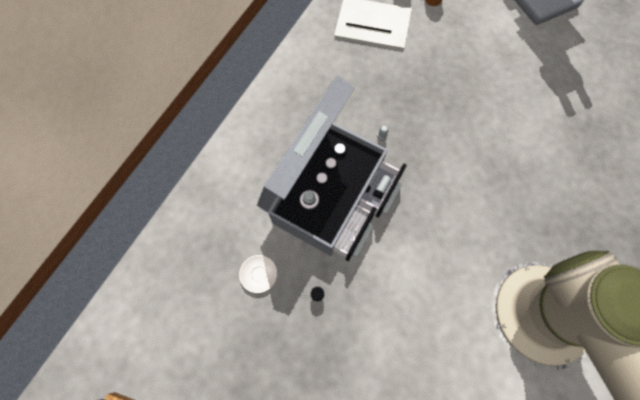

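View pics/side0.png

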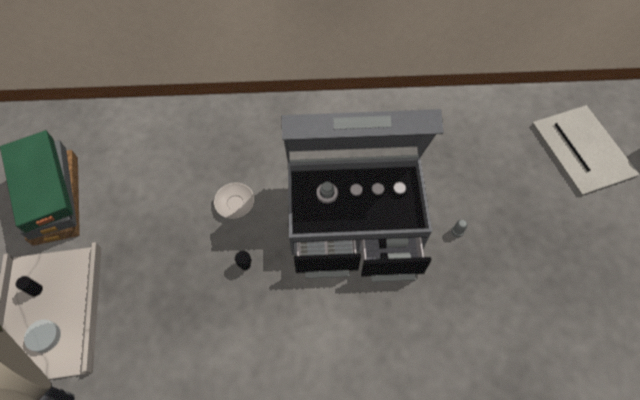

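```bash
python3 - <<'E'
from h import *
import pickle
for n,(a,b,c,d) in {'side':(270,90,460,290),'scene':(240,60,430,280)}.items():
    p=capture(n); pickle.dump(p,open(n+'0.pkl','wb'))
    K=np.array(p['intrinsics']);V=np.array(p['view'])
    f=3 if n=='side' else 2.7
    im=cv2.resize(cv2.cvtColor(p['pixels'],cv2.COLOR_RGB2BGR)[b:d,a:c],None,fx=f,fy=f,interpolation=cv2.INTER_CUBIC)
    # overlay model at guess
    def pr(q):
        o=V[:3,:3]@np.array(q)+V[:3,3]; o=K@o; return ((o[:2]/o[2]-[a,b])*f).astype(int)
    for yaw,col in ((0,(0,255,0)),(-0.05,(0,0,255))):
        Rz=R.from_euler('z',yaw).as_matrix()
        pts=[pr(np.array([587,-10,0])+Rz@[x,y,100]) for x,y in((-85,-140),(-85,140),(85,140),(85,-140))]
        cv2.polylines(im,[np.array(pts)],True,col,1)
    cv2.imwrite(f'pics/{n}_c.png',im)
E
```

```text
(no output)
```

View pics/side_c.png

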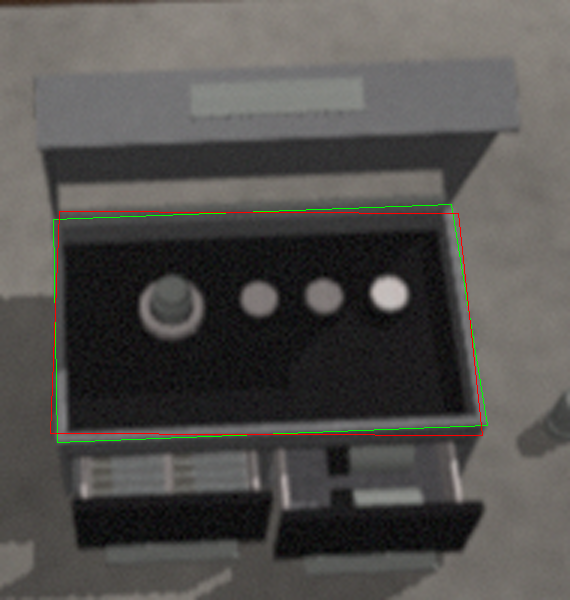

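View pics/scene_c.png

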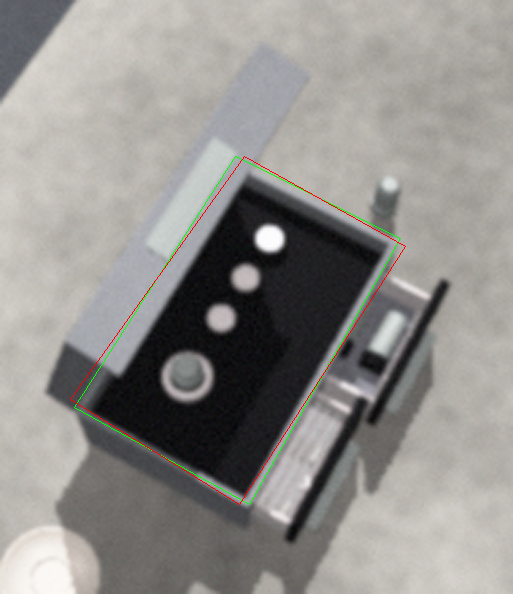

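Request:
send_rows --rows "0 0 -3 -2.5 -0.5;0 0 -6.5 -5.5 -1;0 0 -10 -8.5 -1.5;0 0 -13.5 -11.5 -2;0 0 -17 -14.5 -2.5;0 0 -20.5 -17.5 -3;0 0 -24 -20.5 -3.5;0 0 -27.5 -23.5 -4;0 0 -31 -26.5 -4.4;0 0 -33.5 -28.7 -4.8;0 0 -34.5 -29.5 -4.8;0 0 -34.5 -29.5 -4.8" --grip_force 30

```text
time_s: 2.3
eef_pos: [410.5, 60.1, 231.2]
ee_rot: [0.506, -0.494, 0.506, 0.494]
force: [-0.2, -0.9, 0.1]
grip_width: -0.004
```

```bash
python3 - <<'E'
from h import *
st()
E
```

```text
2.3 [410.5  60.1 231.2] F [-0.2 -0.9  0.1] g -0.0 q [-0.14  0.07  1.8   0.    1.28 -1.68]
[[-0.    -1.     0.025]
 [ 0.     0.025  1.   ]
 [-1.     0.     0.   ]]
```

Request:
send_rows --rows "0 3 0 0 0;0 7 0 0 0;0 11 0 0 0;0 15 0 0 0;0 17.5 0 0 0;0 18 0 0 0;0 18 -0.7 0 0;0 18 -1.4 0 0;0 18 -2 0 0;0 18 -2.4 0 0;0 18 -2.8 0 0;0 18 -3.2 0 0"

```text
time_s: 3.5
eef_pos: [442.5, 60.1, 51.5]
ee_rot: [0.506, -0.495, 0.505, 0.494]
force: [1.3, 0.3, -0.5]
grip_width: -0.001
```

Request:
send_rows --rows "0 0 -0.4 0 0;0 0 -0.8 0 0;0 0 -1.2 0 0;0 0 -1.6 0 0"

```text
time_s: 3.9
eef_pos: [458.2, 59.8, 51.2]
ee_rot: [0.505, -0.494, 0.506, 0.495]
force: [-1.6, 0.7, 0.4]
grip_width: -0.001
```

Request:
send_rows --rows "0 0 -0.3 0 0;0 0 -0.6 0 0;0 0 -0.9 0 0;0 0 -1.2 0 0;0 0 -1.5 0 0;0 0 -1.7 0 0"

```text
time_s: 4.5
eef_pos: [475.4, 59.4, 51.3]
ee_rot: [0.505, -0.495, 0.505, 0.494]
force: [-1.5, -0.6, -1.0]
grip_width: -0.004
```

Request:
send_rows --rows "0 0 -0.1 0 0;0 0 -0.2 0 0"

```text
time_s: 4.7
eef_pos: [477.2, 59.3, 51.3]
ee_rot: [0.505, -0.495, 0.505, 0.494]
force: [-2.0, -0.1, -0.3]
grip_width: 0.0
```

Request:
send_rows --rows "0 0 -0.1 0 0;0 0 -0.2 0 0"

```text
time_s: 4.9
eef_pos: [479.2, 59.3, 51.3]
ee_rot: [0.505, -0.494, 0.505, 0.495]
force: [-1.5, -0.2, -1.0]
grip_width: 0.002
```

Request:
send_rows --rows "0 0 -0.1 0 0;0 0 -0.2 0 0"

```text
time_s: 5.1
eef_pos: [480.7, 59.3, 51.2]
ee_rot: [0.505, -0.494, 0.506, 0.495]
force: [-7.8, 0.4, 2.1]
grip_width: 0.008
```

Request:
send_rows --rows "0 0 -0.1 0 0;0 0 -0.2 0 0"

```text
time_s: 5.3
eef_pos: [480.6, 59.4, 50.8]
ee_rot: [0.504, -0.493, 0.507, 0.496]
force: [-18.6, -0.9, 10.4]
grip_width: -0.002
```

Request:
send_rows --rows "0 0 0.5 0 0;0 0 2 0 0;0 0 5 0 0;0 0 7.5 0 0;0 0 7.5 -3 0;0 0 7.5 -7 0;0 0 7.5 -11 0;0 0 7.5 -13.5 0;0 0 7.5 -14 0;0 0 6.5 -14 0;0 0 5.8 -14 0;0 0 5.4 -14 0"

```text
time_s: 6.5
eef_pos: [427.1, -78.6, 51.3]
ee_rot: [0.505, -0.495, 0.505, 0.495]
force: [0.3, 0.7, -0.2]
grip_width: 0.001
```

Request:
send_rows --rows "0 0 -0.4 0 0;0 0 -0.8 0 0;0 0 -1.2 0 0;0 0 -1.6 0 0"

```text
time_s: 6.9
eef_pos: [442.0, -79.6, 51.1]
ee_rot: [0.505, -0.494, 0.506, 0.495]
force: [-1.8, 1.1, 0.3]
grip_width: 0.001
```

Request:
send_rows --rows "0 0 -0.3 0 0;0 0 -0.6 0 0;0 0 -0.9 0 0;0 0 -1.2 0 0;0 0 -1.5 0 0;0 0 -1.8 0 0;0 0 -2.1 0 0;0 0 -2.4 0 0;0 0 -2.7 0 0;0 0 -2.9 0 0"

```text
time_s: 7.9
eef_pos: [471.4, -80.6, 51.3]
ee_rot: [0.505, -0.495, 0.505, 0.494]
force: [-2.2, 0.5, -0.4]
grip_width: -0.001
```

Request:
send_rows --rows "0 0 -0.1 0 0;0 0 -0.2 0 0;0 0 -0.3 0 0"

```text
time_s: 8.2
eef_pos: [474.1, -80.7, 51.3]
ee_rot: [0.505, -0.494, 0.505, 0.494]
force: [-1.5, -0.2, -0.2]
grip_width: 0.002
```

Request:
send_rows --rows "0 0 -0.1 0 0;0 0 -0.2 0 0"

```text
time_s: 8.4
eef_pos: [476.1, -80.6, 51.3]
ee_rot: [0.505, -0.494, 0.505, 0.494]
force: [-1.1, 1.0, 0.6]
grip_width: 0.001
```

Request:
send_rows --rows "0 0 -0.1 0 0;0 0 -0.2 0 0"

```text
time_s: 8.6
eef_pos: [478.1, -80.7, 51.3]
ee_rot: [0.505, -0.494, 0.505, 0.495]
force: [-1.8, 1.5, -0.4]
grip_width: -0.001
```

Request:
send_rows --rows "0 0 -0.1 0 0;0 0 -0.2 0 0"

```text
time_s: 8.8
eef_pos: [480.2, -80.7, 51.3]
ee_rot: [0.505, -0.494, 0.505, 0.495]
force: [-2.3, 0.6, 0.5]
grip_width: -0.002
```

Request:
send_rows --rows "0 0 -0.1 0 0;0 0 -0.2 0 0"

```text
time_s: 9.0
eef_pos: [481.1, -80.7, 51.1]
ee_rot: [0.505, -0.494, 0.506, 0.495]
force: [-12.8, -0.9, 6.6]
grip_width: -0.002
```

Request:
send_rows --rows "0 0 -0.1 0 0;0 0 -0.2 0 0"

```text
time_s: 9.2
eef_pos: [481.0, -80.3, 50.6]
ee_rot: [0.504, -0.492, 0.507, 0.497]
force: [-21.9, -0.4, 9.3]
grip_width: -0.001
```

Request:
send_rows --rows "0 0 0.5 0 0;0 0 2 0 0;0 0 5 0 0;0 0 8 0 0;0 -4 8 0 0;0 -9 8 0 0;0 -14 8 0 0;0 -18 8 0 0;0 -22 8 0 0;0 -25 8 0 0;0 -27 8 0 0;0 -27 8 0 0"

```text
time_s: 10.4
eef_pos: [405.0, -79.5, 323.8]
ee_rot: [0.506, -0.497, 0.505, 0.492]
force: [0.1, -0.3, -0.1]
grip_width: -0.002
```

```bash
python3 - <<'E'
from h import *
import pickle
s=st()
Fs={}
for n,(a,b,c,d) in {'side':(270,90,460,290),'scene':(240,60,430,280)}.items():
    p=capture(n); pickle.dump(p,open(n+'1.pkl','wb'))
    f=3 if n=='side' else 2.7
    im=cv2.resize(cv2.cvtColor(p['pixels'],cv2.COLOR_RGB2BGR)[b:d,a:c],None,fx=f,fy=f,interpolation=cv2.INTER_CUBIC)
    cv2.imwrite(f'pics/{n}_d.png',im)
    for t in ['drawer_left_face','drawer_right_face','lid_hinge','lid_push']:
        r=nets.spot_point(p,t)
        print(n,t,[(np.round(a['location'],0).tolist(),round(a['confidence'],2)) for a in r[:2]])
E
```

```text
10.4 [405.  -79.5 323.8] F [ 0.1 -0.3 -0.1] g -0.0 q [-0.48 -0.    1.63  0.    1.51 -2.03]
[[ 0.006 -1.     0.022]
 [-0.003  0.022  1.   ]
 [-1.    -0.006 -0.003]]
side drawer_left_face [([490.0, 58.0, 52.0], 0.79)]
side drawer_right_face []
side lid_hinge [([673.0, -3.0, 102.0], 0.81)]
side lid_push []
scene drawer_left_face [([489.0, 60.0, 53.0], 0.63), ([670.0, -10.0, 102.0], 0.24)]
scene drawer_right_face [([494.0, -76.0, 54.0], 0.76)]
scene lid_hinge [([674.0, -12.0, 103.0], 0.82), ([606.0, 51.0, 78.0], 0.17)]
scene lid_push []
```

View pics/side_d.png

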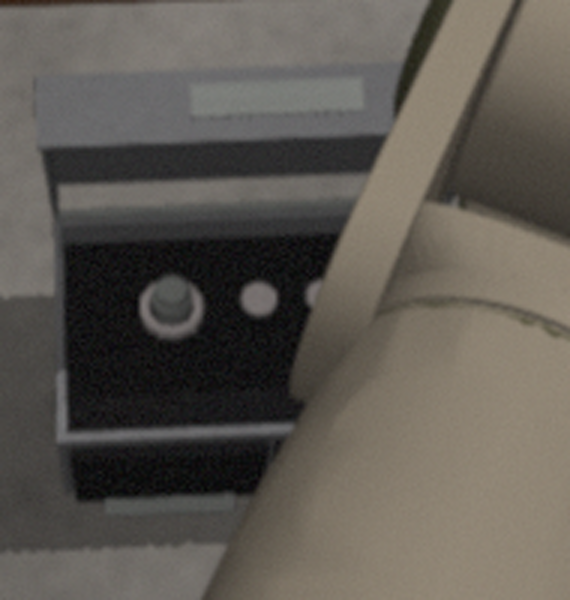

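View pics/scene_d.png

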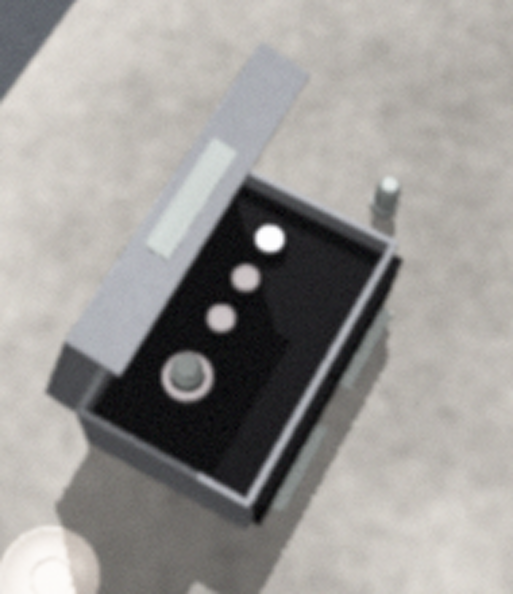

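```bash
python3 - <<'E'
import pickle,numpy as np
from scipy.optimize import least_squares
def mk(n):
    p=pickle.load(open(n+'.pkl','rb'));K=np.array(p['intrinsics']);V=np.array(p['view'])
    return lambda q:(lambda o:o[:2]/o[2])(K@(V[:3,:3]@q+V[:3,3]))
sc=mk('scene1');sd=mk('side0')
# order: (y,n): right outer, right inner(skirt), left inner, left outer
C=[(-140,30),(-140,-15),(140,-15),(140,30)]
obs_sc=np.array([(260,42),(310,78),(122,377),(67,343)])/2.7+[240,60]
obs_sd=np.array([(516,58),(520,130),(40,148),(34,78)])/3+[270,90]
def P(v):
    th,cx,cy,yaw=v;c,s=np.cos(yaw),np.sin(yaw);out=[]
    for y,n in C:
        x=85-183*np.cos(th)+n*np.sin(th);z=100+183*np.sin(th)+n*np.cos(th)
        out.append([cx+c*x-s*y,cy+s*x+c*y,z])
    return np.array(out)
def f(v):
    q=P(v);return np.concatenate([np.array([sc(a) for a in q]).ravel()-obs_sc.ravel(),np.array([sd(a) for a in q]).ravel()-obs_sd.ravel()])
r=least_squares(f,[1.4,587,-10,0]);print(r.x,np.round(r.fun,1));print(np.round(P(r.x)))
E
```

```text
[ 1.31548188e+00  5.86074988e+02 -9.74427378e+00  5.38891535e-03] [ 0.1 -0.9 -0.  -2.  -0.4 -0.8 -0.8 -1.2 -1.6  0.7 -0.3  0.8 -1.1  1.6
  0.1  0.6]
[[ 655. -149.  285.]
 [ 611. -150.  273.]
 [ 610.  130.  273.]
 [ 653.  131.  285.]]
```

Request:
send_rows --rows "0 -0.2 -2 0.5 0;0 -0.2 -5 1.3 0;0 -0.2 -8 2 0;0 -0.2 -11 2.9 0;0 -0.2 -14 3.7 0;0 -0.2 -17 4.5 0;0 -0.2 -20 5.3 0;0 -0.2 -23 6 0;0 -0.2 -26 6.8 0;0 -0.2 -28 7.4 0;0 -0.2 -29.3 7.6 0;0 -0.2 -29.3 7.6 0"

```text
time_s: 12.1
eef_pos: [699.6, -9.3, 321.4]
ee_rot: [0.505, -0.494, 0.506, 0.495]
force: [0.2, 0.2, -0.5]
grip_width: -0.0
```

```bash
python3 - <<'E'
from h import *
s=st()
p=capture('side');save(p,'s2.png')
E
```

```text
12.1 [699.6  -9.3 321.4] F [ 0.2  0.2 -0.5] g -0.0 q [-0.18  0.73  0.61  0.    1.8  -1.73]
[[-0.002 -1.     0.021]
 [ 0.     0.021  1.   ]
 [-1.     0.002  0.   ]]
```

View pics/s2.png

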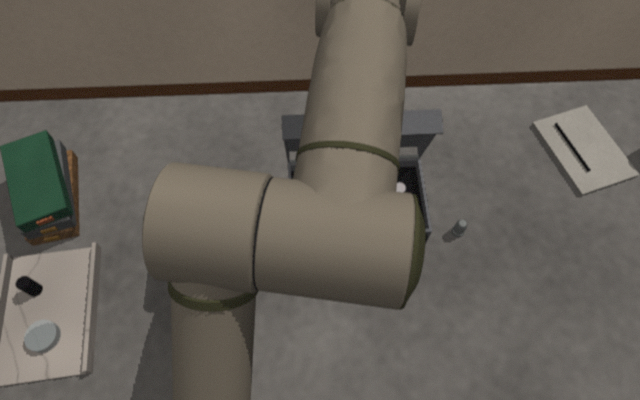

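Request:
send_rows --rows "0 1 0 0 0;0 2.5 0 0 0;0 4 0 0 0;0 5.5 0 0 0;0 7 0 0 0;0 7.8 0 0 0;0 7.8 0.4 0 0;0 7.8 0.8 0 0;0 7.8 1.2 0 0;0 7.8 1.6 0 0"

```text
time_s: 13.15
eef_pos: [682.4, -9.2, 246.1]
ee_rot: [0.506, -0.495, 0.505, 0.494]
force: [0.3, 0.1, 0.3]
grip_width: 0.001
```

Request:
send_rows --rows "0 0 0.3 0 0;0 0 0.6 0 0;0 0 0.9 0 0"

```text
time_s: 13.45
eef_pos: [673.8, -9.0, 245.4]
ee_rot: [0.506, -0.495, 0.505, 0.494]
force: [3.1, 0.5, -0.2]
grip_width: -0.001
```

```bash
python3 - <<'E'
import numpy as np
r=145.3
for a0 in (1.515,1.155,0.795):
    a=a0-0.04*np.arange(1,10)
    print('; '.join(f"0 {d:.2f} {y:.2f} 0 0" for d,y in zip(r/10*(np.sin(a0)-np.sin(a)),r/10*(np.cos(a)-np.cos(a0)))))
E
```

```text
0 0.04 0.58 0 0; 0 0.11 1.16 0 0; 0 0.20 1.73 0 0; 0 0.31 2.30 0 0; 0 0.45 2.87 0 0; 0 0.61 3.43 0 0; 0 0.79 3.98 0 0; 0 0.99 4.52 0 0; 0 1.22 5.06 0 0
0 0.25 0.53 0 0; 0 0.51 1.04 0 0; 0 0.80 1.55 0 0; 0 1.10 2.04 0 0; 0 1.43 2.52 0 0; 0 1.78 2.99 0 0; 0 2.14 3.44 0 0; 0 2.52 3.88 0 0; 0 2.92 4.31 0 0
0 0.42 0.41 0 0; 0 0.85 0.80 0 0; 0 1.29 1.17 0 0; 0 1.75 1.52 0 0; 0 2.23 1.86 0 0; 0 2.72 2.17 0 0; 0 3.22 2.47 0 0; 0 3.73 2.75 0 0; 0 4.25 3.00 0 0
```

Request:
send_rows --rows "0 0 0.6 0 0; 0 0.1 1.2 0 0; 0 0.2 1.7 0 0; 0 0.3 2.3 0 0; 0 0.5 2.9 0 0; 0 0.6 3.4 0 0; 0 0.8 4 0 0; 0 1 4.5 0 0; 0 1.2 5.1 0 0"

```text
time_s: 14.35
eef_pos: [622.3, -7.8, 233.1]
ee_rot: [0.505, -0.494, 0.505, 0.495]
force: [2.8, -0.9, 0.4]
grip_width: 0.001
```

```bash
python3 - <<'E'
from h import *
s=st()
p=capture('scene');save(p,'s3.png')
E
```

```text
14.35 [622.3  -7.8 233.1] F [ 2.8 -0.9  0.4] g 0.0 q [-0.2   0.53  1.17  0.    1.44 -1.75]
[[-0.    -1.     0.022]
 [ 0.     0.022  1.   ]
 [-1.     0.     0.   ]]
```

View pics/s3.png

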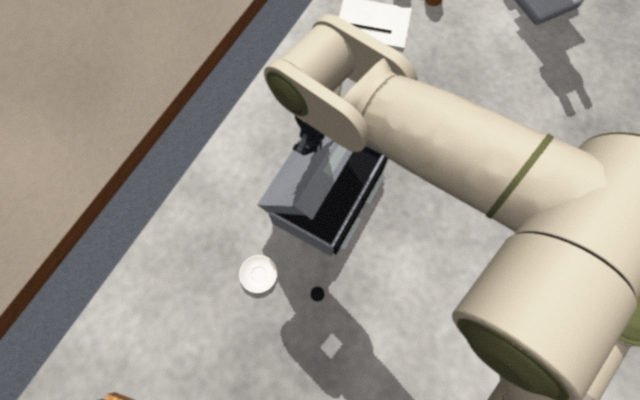

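Request:
send_rows --rows "0 0.25 0.5 0 0; 0 0.5 1 0 0; 0 0.8 1.5 0 0; 0 1.1 2 0 0; 0 1.4 2.5 0 0; 0 1.8 3 0 0; 0 2.1 3.4 0 0; 0 2.5 3.9 0 0; 0 2.9 4.3 0 0"

```text
time_s: 15.3
eef_pos: [579.2, -6.9, 203.9]
ee_rot: [0.505, -0.494, 0.506, 0.495]
force: [0.4, -1.2, 1.9]
grip_width: 0.001
```

Request:
send_rows --rows "0 0.4 0.4 0 0; 0 0.85 0.8 0 0; 0 1.3 1.2 0 0; 0 1.75 1.5 0 0; 0 2.2 1.85 0 0; 0 2.7 2.15 0 0; 0 3.2 2.45 0 0; 0 3.7 2.75 0 0; 0 4.2 3 0 0"

```text
time_s: 16.2
eef_pos: [549.5, -6.3, 161.8]
ee_rot: [0.505, -0.494, 0.505, 0.494]
force: [0.8, -1.2, 1.7]
grip_width: 0.001
```

Request:
send_rows --rows "0 0.4 0.15 0 0;0 0.8 0.3 0 0;0 1.2 0.45 0 0;0 1.6 0.55 0 0;0 2 0.65 0 0;0 2.3 0.7 0 0;0 2.6 0.75 0 0"

```text
time_s: 16.9
eef_pos: [542.2, -6.0, 136.0]
ee_rot: [0.505, -0.494, 0.505, 0.495]
force: [-2.3, 0.4, 1.4]
grip_width: 0.002
```

Request:
send_rows --rows "0 0.1 0 0 0;0 0.2 0 0 0"

```text
time_s: 17.1
eef_pos: [542.3, -6.1, 134.2]
ee_rot: [0.505, -0.494, 0.505, 0.495]
force: [-0.3, -0.4, 2.5]
grip_width: -0.001
```

Request:
send_rows --rows "0 0.1 0 0 0;0 0.2 0 0 0"

```text
time_s: 17.3
eef_pos: [542.3, -6.1, 132.3]
ee_rot: [0.505, -0.495, 0.505, 0.494]
force: [-1.1, -0.0, 1.7]
grip_width: 0.002
```

Request:
send_rows --rows "0 0.1 0 0 0;0 0.2 0 0 0"

```text
time_s: 17.5
eef_pos: [542.2, -6.1, 130.3]
ee_rot: [0.505, -0.494, 0.505, 0.494]
force: [-0.9, 0.1, 2.4]
grip_width: 0.001
```

Request:
send_rows --rows "0 0.1 0 0 0;0 0.2 0 0 0"

```text
time_s: 17.7
eef_pos: [542.3, -6.2, 129.9]
ee_rot: [0.505, -0.495, 0.505, 0.494]
force: [-10.8, 0.8, 23.6]
grip_width: -0.001
```

Request:
send_rows --rows "0 -0.3 0 0 0;0 -1.5 0 0 0;0 -4 0 0 0;0 -8 0 0 0;0 -12 1 3 0;0 -15 4 6 0;0 -17 8 10 0;0 -17 12 14 0;0 -17 16 18 0;0 -17 20 22 0;0 -17 24 26 0;0 -17 27 29 0"

```text
time_s: 18.9
eef_pos: [298.4, 268.6, 299.0]
ee_rot: [0.506, -0.494, 0.505, 0.494]
force: [1.0, 0.8, -0.1]
grip_width: 0.004
```

```bash
python3 - <<'E'
from h import *
s=st()
for n in('side','scene'):
    p=capture(n);save(p,n+'4.png')
    for t in ['drawer_left_face','drawer_right_face','lid_push','barrel','eyepiece','dish']:
        r=nets.spot_point(p,t)
        print(n,t,[(np.round(a['location'],0).tolist(),round(a['confidence'],2)) for a in r[:1]])
E
```

```text
18.9 [298.4 268.6 299. ] F [ 1.   0.8 -0.1] g 0.0 q [ 0.44 -0.01  1.7   0.    1.45 -1.11]
[[ 0.001 -1.     0.022]
 [ 0.001  0.022  1.   ]
 [-1.    -0.001  0.001]]
side drawer_left_face [([494.0, 58.0, 51.0], 0.88)]
side drawer_right_face [([493.0, -75.0, 54.0], 0.66)]
side lid_push [([534.0, -10.0, 126.0], 0.58)]
side barrel [([544.0, -230.0, -0.0], 0.53)]
side eyepiece [([486.0, 224.0, 2.0], 0.53)]
side dish [([634.0, 253.0, -1.0], 0.64)]
scene drawer_left_face [([488.0, 62.0, 53.0], 0.41)]
scene drawer_right_face [([491.0, -76.0, 54.0], 0.61)]
scene lid_push [([532.0, -8.0, 126.0], 0.76)]
scene barrel [([543.0, -231.0, -1.0], 0.65)]
scene eyepiece [([486.0, 227.0, 2.0], 0.59)]
scene dish [([636.0, 257.0, 0.0], 0.95)]
```

View pics/side4.png

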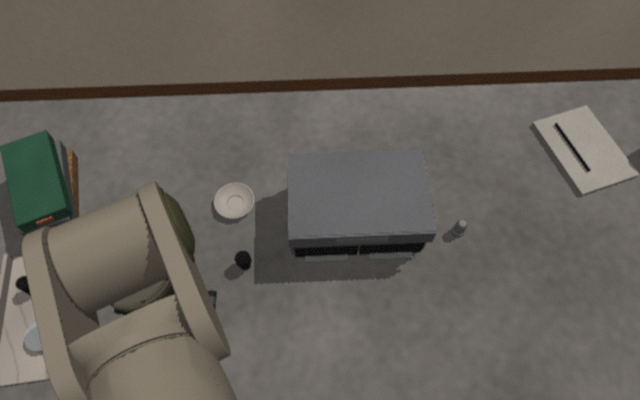

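View pics/scene4.png

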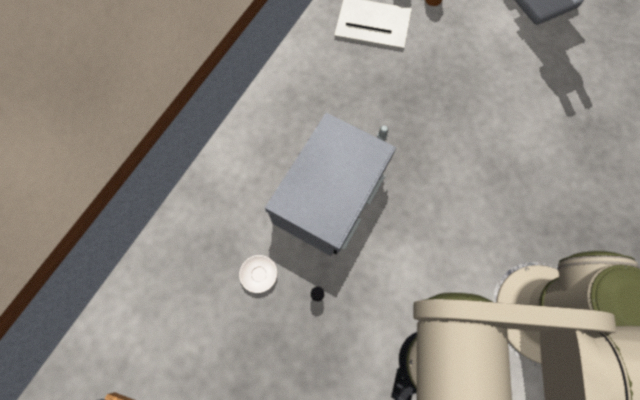

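The side view shows the lid flat over the chest (corners about (288,152) to (433,240)) and both drawer fronts flush under it at about row 250. The barrel, eyepiece and dish stand where they did.

```bash
python3 - <<'E'
from h import *
print(workorder.finish_job())
E
```

```text
the job is handed in; nothing more can be done
None
```

The chest is shut and the job is handed in, at about 20 s of the 61 s allowed. The hand-in reports no verdict.

- **Drawers:** I pushed the left drawer home first, then the right, with the shut fingertips. Each slid at about 2 N and then met its hard stop, where force rose to about 19 N (left) and 22 N (right) before I backed off. Pictures taken before I moved the lid showed both home.
- **Lid:** I pushed it over from behind along its arc with about 2–3 N. I then pressed it down to the stop, with the fingertip at 129.9 mm against the expected 130 mm, peaking at about 24 N vertically.
- **Last checks:** The networks placed the drawer faces at x ≈ 488–494 mm, against about 491 expected. They put `lid_push` at z = 126 mm, 4 mm below its nominal shut height of 130 mm and within their 4 mm accuracy.
- **Bystanders:** The barrel, eyepiece and dish were within about 4 mm of their first readings, again within the networks' accuracy. The lens was last seen in its ring before the lid closed, and I never touched it, but it can't be seen now.
- **Robot:** The arm is clear of everything.

No checks failed. One disagreement came up: my early guess that the chest was turned by −0.02 rad was wrong. The lid fit and the drawer stops showed it at about 0.

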